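# Turn the colony-viewing plate to its white side under the reagent shelf

### The job

Two reversible colony-viewing plates lie black side up beneath the low glass shelf. Turn the one on the blue stand right over on its hinge, by its red roller grip, so that it lies flat with its white side up, and let go. Leave the plate on the green stand as it lies, and do not bump the glass shelf.

Things in the scene. Friction and masses are not known exactly. Their poses are not given: they have to be found in the camera images.
- blue_grip (a point): Centre of the red roller grip (16 mm diameter, 44 mm long, spins freely on its rod) of the plate on the BLUE stand, in front of the shelf, 50 mm above the bare table at the start; grip it from above. Axes are the plate's: x along roller and hinge, away from the robot; y from hinge to grip; z out of the black face. The level hinge axis is 50 mm above the table, 65 mm from this point along -y.
- blue_plate (a joint): Angle of that plate, rad: 0 flat to the left (larger y), black up (start); 1.57 upright; 3.14 flat to the right, white up (end stop). Its grip so travels a half circle over the top. Plate about 0.15 kg, 130 x 82 x 8 mm, begins 35 mm beyond the grip's centre; stand's foot 150 x 180 x 6 mm, begins 25 mm beyond it. Damped hinge: let go, the plate sinks slowly to the side it leans to.
- green_plate (a joint): Angle of the like plate on the GREEN stand, which stands left or right of the blue one, about 0.3 m from it, under the same shelf: 0 flat to the left, black face up. It must stay there.
- shelf: Fixed low glass shelf over both plates. Origin on the table under its centre; x away from the robot, y along it. Board 660 mm long, from 84 mm before to 80 mm behind the origin, underside 158 mm and top 174 mm above the table; end panels at y = +-325 mm. Pots up to 240 mm high stand at the ends of its rear half. Its front edge lies 62 to 68 mm beyond the blue grip's centre.

How it is judged:
By the outcome, as a careful person would: the job done as asked, in the order asked, and still so for the second after the job is handed in, with the robot touching nothing.
It also fails if it takes over 40 s, if anything falls off the work surface, if the arm or the gripper's body presses on something with over 40 N, if the wrist force passes 120 N, or if a joint passes its speed limit or range.

### The arm

A 7-joint arm with a two-finger parallel gripper is mounted at the origin on the work surface. World frame = base frame: x ahead of the robot, y to its left, z up, the work surface at z = 0. Lengths are in m, angles in rad, forces in N, time in s.
With the tool pointing down it reaches from about 0.425 to 0.925 m from the base axis. Payload 6.8 kg.
Tool frame: the origin (TCP) lies at the very end of the fingers, on their centre line; the grasp point (between the pads) lies 19 mm behind it (bot.grasp_offset is the distance from the TCP to the grasp point, in m); z points along the fingers, y is the direction in which the jaws open and shut (so a half turn about z gives the same grasp; the last joint's range is limited). The gripper opens to 85 mm and grips with 20 to 120 N. Pads are 22 mm wide; open, the fingers measure 114 mm over their backs; the gripper's body (76 mm by 85 mm) begins 54 mm behind the grasp point. The pads swing forward as they close: fully open they stand 13 mm farther back than shut.
Start: joints at [-1.214, 0.477, 0.022, 1.555, -0.011, 1.109, -0.083], TCP at [0.303, 0.603, 0.231] pointing down, gripper open.
Joint ranges: [-2.96, 2.96], [-0.34, 2.1], [-1.41, 1.46], [0.24, 2.44], [-1.37, 4.51], [0.17, 1.92], [-2.96, 2.96]. Speed limits (rad/s): [2.39, 2.39, 3.14, 3.14, 3.14, 3.14, 3.14].

### API

Orientations are given as a unit quaternion [w, x, y, z].
In Python, from station import monitor, cams, bot, finder gives the robot as it stands.
- The arm moves only by the tool jog_arm, never from a script. Its argument "plan" is a list of rows, each an object of numbers: "x", "y", "z": the shift along the tool's x, y, z as a fraction of full scale; "wx", "wy", "wz": the turn, a rotation vector about the tool's x, y, z as a fraction of full scale. A call has 1 to 12 rows; each row is the pose to reach, as a shift and turn from the pose measured when the call began, along the tool's axes at that moment, turning the shorter way round; what a row does not reach only later rows make up. Full scale, the value 1, is 20 cm for a shift and 180 degrees for a turn. A row lasts 1/12 s, in which the tool goes at most 41.7 mm and 7.16 degrees, less where a joint would pass 70% of its speed; a pose out of reach is approached as far as the arm can. A call with a number of a shift or a turn outside -1 to 1 is refused whole. A call with a gripper value outside its range is refused whole. "hand" is the opening, from -1 (shut) to 1 (fully open), set as the call begins (left out, the last holds). The fingers move at their own pace and stop on an object; "grip_force" is the grip in N (left out, the last holds). Time passes only in rows, so rows that repeat a pose let the fingers close. It gives the time, the measured TCP pose, the force and the opening at its end, in the units of the state.
- monitor.get_obs(): the state, without advancing time (a new reading comes with each control period).
- cams.read_camera(name): name is "scene" or "top" or "wrist"; returns the picture (384x512x3 uint8, red, green, blue); there is no depth.
- cams.get_calibration(name): a dict with "fx", "fy", "cx", "cy" (pixels), "extrinsics" (4x4, takes a point from world to camera coordinates). Camera axes: x right, y down, z forward; pixel columns grow to the right and rows downward; lengths in m; the calibration is good to about 2 mm. A picture is of the moment at which its call begins: read the wrist's pose just before it. get_calibration takes no time and is no camera call; for the wrist camera it gives the pose at the moment of the call.
- bot.hand_in(): hands the job in, once; it reports no verdict.
Trained networks look in the newest picture that a camera, given by its name, has taken for a name from the list of things; names that differ only in an ending like _2 or _b are one class to them, and where a whole thing is asked for, a point or a joint stands for the part that bears it (a point fixed in the world has none). Each returns a list of dicts, best first, with "confidence" (0 to 1); they miss things now and then, are a little off and sometimes report something else, mostly with a low value. They report only what shows in the picture. A call takes as long as a camera call.
- finder.find_in(camera, target): "bbox" ([left, top, width, height] in pixels, round what is visible of it).
- finder.place_of(camera, target): "location" ([column, row] in pixels: a listed point, or the origin of a listed thing).
The state is a dict: "t": time; "q": joint angles; "joint_vel": joint speeds; "joint_torque": joint torques, N m; "eef_pos": TCP position; "tool_rot": TCP orientation; "contact_force": force on the tool from outside, world axes, zero at the start; "torque": the same for the moment, N m; "gripper_width": opening from 0.0 (shut) to 1.0 (fully open).
Only numpy, scipy, OpenCV 4.12 (cv2) and the standard library are available. Lean on these libraries where they do the work, as an engineer would, in place of code of your own. Each camera call takes 0.05 s, during which the arm holds its last target. There are 200 camera calls.

## Working session

There is one attempt and no reset: what is moved stays moved. The work goes in short steps, Python scripts to look and compute and a tool call to move; the robot and the scene stay as the last step left them, time stands still between calls to the robot, and variables do not carry over. Pictures are saved under pics/ and viewed, about 8 in all and at most 12, crops included, and the job is handed in when it is done.

Besides the shell and the picture viewer there is one more tool, called after "Request:" as name([rows], argument=value, ...), one row to a line, values as JSON. jog_arm: Moves the arm, as the interface text tells. Shift numbers are shares of 20 cm and turn numbers shares of 180 degrees, none past 1 either way. Its arguments: {"type":"object","properties":{"plan":{"type":"array","items":{"type":"object","properties":{"x":{"type":"number","minimum":-1,"maximum":1},"y":{"type":"number","minimum":-1,"maximum":1},"z":{"type":"number","minimum":-1,"maximum":1},"wx":{"type":"number","minimum":-1,"maximum":1},"wy":{"type":"number","minimum":-1,"maximum":1},"wz":{"type":"number","minimum":-1,"maximum":1}}}},"hand":{"type":"number"},"grip_force":{"type":"number"}},"required":["plan"]}

```bash
mkdir -p pics; cat > h.py <<'E'
import numpy as np, cv2
from station import monitor, cams, bot, finder
def snap(n,f):
    im=cams.read_camera(n); cv2.imwrite('pics/'+f,cv2.cvtColor(im,cv2.COLOR_RGB2BGR)); return im
def ray(n,uv):
    c=cams.get_calibration(n);E=np.array(c['extrinsics']);R,t=E[:3,:3],E[:3,3]
    d=R.T@np.array([(uv[0]-c['cx'])/c['fx'],(uv[1]-c['cy'])/c['fy'],1]);return -R.T@t,d
def onz(n,uv,z):
    o,d=ray(n,uv);return o+d*(z-o[2])/d[2]
E
python3 - <<'E'
from h import *
for n in ['scene','top']:
    snap(n,n+'1.png')
    for t in ['blue_grip','blue_plate','shelf']:
        try:
            p=finder.place_of(n,t)[:3]; print(n,t,[(x['location'],round(x['confidence'],2),onz(n,x['location'],.05 if t!='shelf' else 0).round(3)) for x in p])
        except Exception as e: print(n,t,e)
o=monitor.get_obs();print(o['t'],o['eef_pos'],o['tool_rot'],o['contact_force'])
a=cv2.imread('pics/scene1.png');b=cv2.imread('pics/top1.png')
cv2.imwrite('pics/a.png',cv2.resize(np.vstack([a,b]),(512*600//768*1,600)) if 0 else np.hstack([cv2.resize(a,(400,300)),cv2.resize(b,(400,300))]))
E
```

```text
scene blue_grip [([216.5, 81.3], 0.64, array([ 0.49 , -0.153,  0.05 ]))]
scene blue_plate it knows: blue_grip, shelf
scene shelf [([218.1, 82.2], 0.43, array([ 0.471, -0.17 ,  0.   ]))]
top blue_grip [([344.8, 248.7], 0.77, array([ 0.49 , -0.147,  0.05 ]))]
top blue_plate it knows: blue_grip, shelf
top shelf [([345.6, 246.1], 0.28, array([ 0.497, -0.162,  0.   ]))]
0.3 [0.30249322 0.6032454  0.23099112] [-5.10920168e-05  2.30334443e-01  9.73111486e-01 -2.77725202e-04] [-0.37558847 -0.48320547 -0.50457994]
```

View pics/scene1.png

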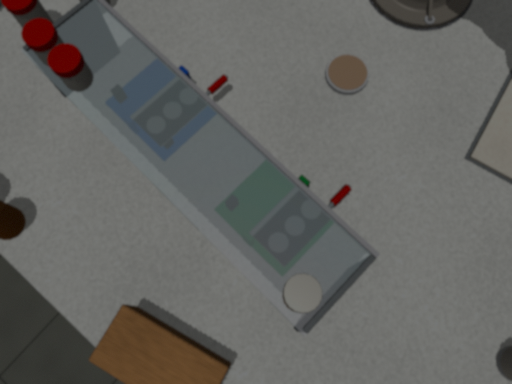

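View pics/top1.png

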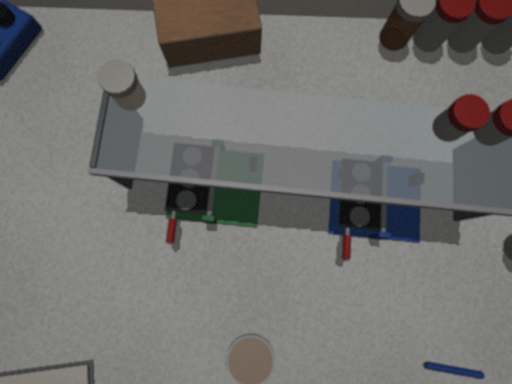

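The scene camera shows the blue plate's roller at about (218,84) and the green one's at (341,195). In the top view they are at (347,245) and (171,228). The detections match the blue-stand roller, so I'll measure its axis next.

```bash
cat > axis.py <<'E'
from h import *
from scipy.spatial.transform import Rotation as R
def red(n,im,c,r=28,z=.05):
    hsv=cv2.cvtColor(im,cv2.COLOR_RGB2HSV);m=((hsv[...,0]<8)|(hsv[...,0]>172))&(hsv[...,1]>150)&(hsv[...,2]>60)
    v,u=np.nonzero(m);k=np.hypot(u-c[0],v-c[1])<r
    P=np.array([onz(n,p,z)[:2] for p in zip(u[k],v[k])]);m=(P.max(0)+P.min(0))/2
    w=np.linalg.svd(P-P.mean(0),full_matrices=False)[2][0];w*=np.sign(w[0]);s=(P-P.mean(0))@w
    print(n,k.sum(),'mean',P.mean(0).round(4),'yaw deg',np.degrees(np.arctan2(w[1],w[0])).round(1),'len',np.ptp(s).round(3),u[k].min(),u[k].max(),v[k].min(),v[k].max())
E
python3 - <<'E'
from axis import *
for n,c in [('scene',(218,84)),('top',(347,245)),('top',(171,228)),('scene',(341,195))]: red(n,cv2.imread(f'pics/{n}1.png')[...,::-1].copy(),c)
# shelf front edge line, top of the board at z .174
a,b=[onz('top',p,.174) for p in [(90,172),(512,213)]];print(a,b,np.degrees(np.arctan2(*(a-b)[:2])))
E
```

```text
scene 119 mean [ 0.4927 -0.1482] yaw deg -3.3 len 0.041 209 226 76 92
top 140 mean [ 0.4933 -0.1493] yaw deg -5.0 len 0.04 343 349 236 258
top 131 mean [0.5153 0.1684] yaw deg -4.7 len 0.04 167 175 219 241
scene 141 mean [0.5145 0.1705] yaw deg -4.2 len 0.042 331 349 186 204
[0.59047389 0.26850043 0.174     ] [ 0.54518673 -0.36761004  0.174     ] 4.072236911144581
```

Request:
jog_arm([
  {"x": -0.63,"y": -0.7,"z": 0,"wz": -0.1245},
  {"x": -0.63,"y": -0.7,"z": 0,"wz": -0.1245},
  {"x": -0.63,"y": -0.7,"z": 0,"wz": -0.1245},
  {"x": -0.63,"y": -0.7,"z": 0,"wz": -0.1245},
  {"x": -0.63,"y": -0.7,"z": 0,"wz": -0.1245},
  {"x": -0.63,"y": -0.7,"z": 0,"wz": -0.1245},
  {"x": -0.63,"y": -0.7,"z": 0,"wz": -0.1245},
], hand=0.4)

```text
invalid input at $.plan[0]: expected keys x, y, z, wx, wy, wz
```

Request:
jog_arm([
  {"x": -0.63,"y": -0.7,"z": 0,"wx": 0,"wy": 0,"wz": -0.1245},
  {"x": -0.63,"y": -0.7,"z": 0,"wx": 0,"wy": 0,"wz": -0.1245},
  {"x": -0.63,"y": -0.7,"z": 0,"wx": 0,"wy": 0,"wz": -0.1245},
  {"x": -0.63,"y": -0.7,"z": 0,"wx": 0,"wy": 0,"wz": -0.1245},
  {"x": -0.63,"y": -0.7,"z": 0,"wx": 0,"wy": 0,"wz": -0.1245},
  {"x": -0.63,"y": -0.7,"z": 0,"wx": 0,"wy": 0,"wz": -0.1245},
  {"x": -0.63,"y": -0.7,"z": 0,"wx": 0,"wy": 0,"wz": -0.1245},
], hand=0.4)

```text
t: 0.88
eef_pos: [0.3532, 0.4204, 0.2315]
tool_rot: [0.0, 0.038, 0.999, -0.0]
contact_force: [0.3, 0.5, 0.4]
gripper_width: 0.698
```

Request:
jog_arm([
  {"x": -0.4,"y": -0.93,"z": 0,"wx": 0,"wy": 0,"wz": 0},
  {"x": -0.4,"y": -0.93,"z": 0,"wx": 0,"wy": 0,"wz": 0},
  {"x": -0.4,"y": -0.93,"z": 0,"wx": 0,"wy": 0,"wz": 0},
  {"x": -0.4,"y": -0.93,"z": 0,"wx": 0,"wy": 0,"wz": 0},
  {"x": -0.4,"y": -0.93,"z": 0,"wx": 0,"wy": 0,"wz": 0},
  {"x": -0.4,"y": -0.93,"z": 0,"wx": 0,"wy": 0,"wz": 0},
])

```text
t: 1.38
eef_pos: [0.4212, 0.2229, 0.2317]
tool_rot: [0.001, 0.042, 0.999, -0.001]
contact_force: [-0.2, 0.6, 0.5]
gripper_width: 0.7
```

Request:
jog_arm([
  {"x": -0.3,"y": -0.93,"z": 0,"wx": 0,"wy": 0,"wz": 0},
  {"x": -0.3,"y": -0.93,"z": 0,"wx": 0,"wy": 0,"wz": 0},
  {"x": -0.3,"y": -0.93,"z": 0,"wx": 0,"wy": 0,"wz": 0},
  {"x": -0.3,"y": -0.93,"z": 0,"wx": 0,"wy": 0,"wz": 0},
  {"x": -0.3,"y": -0.93,"z": 0,"wx": 0,"wy": 0,"wz": 0},
  {"x": -0.3,"y": -0.93,"z": 0,"wx": 0,"wy": 0,"wz": 0},
])

```text
t: 1.88
eef_pos: [0.4671, 0.0269, 0.2326]
tool_rot: [0.002, 0.046, 0.999, -0.002]
contact_force: [0.1, 0.1, -0.2]
gripper_width: 0.701
```

Request:
jog_arm([
  {"x": -0.2,"y": -0.93,"z": 0,"wx": 0,"wy": 0,"wz": 0},
  {"x": -0.2,"y": -0.93,"z": 0,"wx": 0,"wy": 0,"wz": 0},
  {"x": -0.2,"y": -0.93,"z": 0,"wx": 0,"wy": 0,"wz": 0},
  {"x": -0.2,"y": -0.93,"z": 0,"wx": 0,"wy": 0,"wz": 0},
  {"x": -0.2,"y": -0.93,"z": 0,"wx": 0,"wy": 0,"wz": 0},
  {"x": -0.2,"y": -0.93,"z": 0,"wx": 0,"wy": 0,"wz": 0},
  {"x": -0.2,"y": -0.93,"z": 0,"wx": 0,"wy": 0,"wz": 0},
])

```text
t: 2.47
eef_pos: [0.4909, -0.1622, 0.2335]
tool_rot: [0.002, 0.047, 0.999, -0.002]
contact_force: [0.2, 1.1, 0.5]
gripper_width: 0.698
```

```bash
python3 - <<'E'
from axis import *
o=monitor.get_obs();print(o['t'],o['eef_pos'],o['tool_rot'],o['contact_force'])
im=snap('wrist','w1.png')
p=finder.place_of('wrist','blue_grip')
for x in p[:3]: print(x,onz('wrist',x['location'],.05).round(4))
if p: red('wrist',im,p[0]['location'],r=100)
E
```

```text
2.4667 [ 0.49085911 -0.162181    0.23353634] [ 0.00173106  0.0469652   0.99889196 -0.00247586] [0.23545256 1.09636766 0.48145075]
{'location': [269.3, 167.5], 'confidence': 0.67} [ 0.4961 -0.1466  0.05  ]
wrist 455 mean [ 0.4938 -0.1488] yaw deg -3.2 len 0.044 261 273 148 184
```

View pics/w1.png

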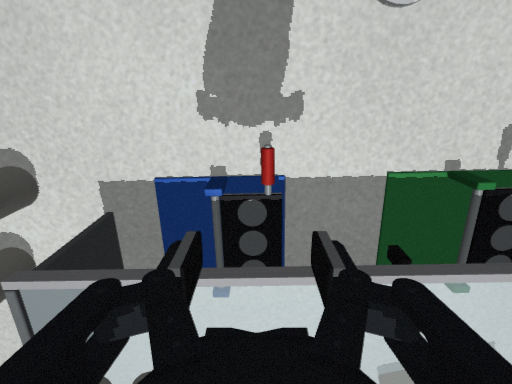

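The wrist view shows the blue plate's roller at (267,166), with the hinge to its left at (215,190). The shelf's front edge lies along row 275. The wrist camera puts the grip at about (0.494, -0.149), which agrees with the other two cameras, so I'll lower the arm.

Request:
jog_arm([
  {"x": 0.006,"y": 0.067,"z": 0.2,"wx": 0,"wy": 0,"wz": -0.008},
  {"x": 0.006,"y": 0.067,"z": 0.4,"wx": 0,"wy": 0,"wz": -0.008},
  {"x": 0.006,"y": 0.067,"z": 0.6,"wx": 0,"wy": 0,"wz": -0.008},
  {"x": 0.006,"y": 0.067,"z": 0.75,"wx": 0,"wy": 0,"wz": -0.008},
  {"x": 0.006,"y": 0.067,"z": 0.75,"wx": 0,"wy": 0,"wz": -0.008},
  {"x": 0.006,"y": 0.067,"z": 0.75,"wx": 0,"wy": 0,"wz": -0.008},
])

```text
t: 3.07
eef_pos: [0.4905, -0.1448, 0.0825]
tool_rot: [-0.0, 0.031, 1.0, -0.001]
contact_force: [1.0, -0.6, 0.3]
gripper_width: 0.702
```

```bash
python3 - <<'E'
from axis import *
o=monitor.get_obs();print(o['t'],o['eef_pos'],o['tool_rot'],o['contact_force'])
im=snap('wrist','w2.png')
p=finder.place_of('wrist','blue_grip')
for x in p[:3]: print(x,onz('wrist',x['location'],.05).round(4))
if p: red('wrist',im,p[0]['location'],r=100)
E
```

```text
3.0667 [ 0.49045676 -0.14482215  0.08253735] [-3.26892390e-04  3.08162233e-02  9.99523931e-01 -1.47128811e-03] [ 0.96919606 -0.64930794  0.30050856]
{'location': [247.6, 221.3], 'confidence': 0.83} [ 0.4973 -0.1535  0.05  ]
wrist 1387 mean [ 0.4985 -0.1528] yaw deg -4.4 len 0.049 238 260 190 255
```

View pics/w2.png

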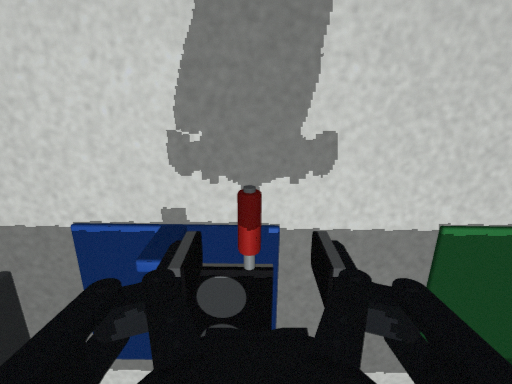

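The roller is at (248,222) between the open pads. It sits about 8 px left of the jaw centre, roughly 6 mm toward -y, so I'll correct that, lower and close.

Request:
jog_arm([
  {"x": -0.01,"y": -0.031,"z": 0.1,"wx": 0,"wy": 0,"wz": 0},
  {"x": -0.01,"y": -0.031,"z": 0.2,"wx": 0,"wy": 0,"wz": 0},
  {"x": -0.01,"y": -0.031,"z": 0.257,"wx": 0,"wy": 0,"wz": 0},
  {"x": -0.01,"y": -0.031,"z": 0.257,"wx": 0,"wy": 0,"wz": 0},
  {"x": -0.01,"y": -0.031,"z": 0.257,"wx": 0,"wy": 0,"wz": 0},
])

```text
t: 3.58
eef_pos: [0.4952, -0.1526, 0.0347]
tool_rot: [0.003, 0.031, 1.0, -0.002]
contact_force: [-0.1, -0.7, -0.5]
gripper_width: 0.702
```

Request:
jog_arm([
  {"x": 0,"y": 0,"z": 0,"wx": 0,"wy": 0,"wz": 0},
  {"x": 0,"y": 0,"z": 0,"wx": 0,"wy": 0,"wz": 0},
  {"x": 0,"y": 0,"z": 0,"wx": 0,"wy": 0,"wz": 0},
  {"x": 0,"y": 0,"z": 0,"wx": 0,"wy": 0,"wz": 0},
  {"x": 0,"y": 0,"z": 0,"wx": 0,"wy": 0,"wz": 0},
  {"x": 0,"y": 0,"z": 0,"wx": 0,"wy": 0,"wz": 0},
  {"x": 0,"y": 0,"z": 0,"wx": 0,"wy": 0,"wz": 0},
  {"x": 0,"y": 0,"z": 0,"wx": 0,"wy": 0,"wz": 0},
], hand=-1, grip_force=30)

```text
t: 4.25
eef_pos: [0.4959, -0.1505, 0.0354]
tool_rot: [0.004, 0.031, 1.0, -0.001]
contact_force: [0.2, 5.4, 4.3]
gripper_width: 0.166
```

Request:
jog_arm([
  {"x": 0,"y": -0.001,"z": -0.026,"wx": 0,"wy": 0,"wz": 0},
  {"x": 0,"y": -0.004,"z": -0.051,"wx": 0,"wy": 0,"wz": 0},
  {"x": 0,"y": -0.009,"z": -0.076,"wx": 0,"wy": 0,"wz": 0},
  {"x": 0,"y": -0.016,"z": -0.1,"wx": 0,"wy": 0,"wz": 0},
  {"x": 0,"y": -0.025,"z": -0.124,"wx": 0,"wy": 0,"wz": 0},
  {"x": 0,"y": -0.035,"z": -0.148,"wx": 0,"wy": 0,"wz": 0},
  {"x": 0,"y": -0.048,"z": -0.17,"wx": 0,"wy": 0,"wz": 0},
  {"x": 0,"y": -0.062,"z": -0.191,"wx": 0,"wy": 0,"wz": 0},
  {"x": 0,"y": -0.078,"z": -0.211,"wx": 0,"wy": 0,"wz": 0},
  {"x": 0,"y": -0.095,"z": -0.23,"wx": 0,"wy": 0,"wz": 0},
  {"x": 0,"y": -0.095,"z": -0.23,"wx": 0,"wy": 0,"wz": 0},
])

```text
t: 5.17
eef_pos: [0.4945, -0.1702, 0.0822]
tool_rot: [0.004, 0.031, 1.0, -0.001]
contact_force: [-0.1, 2.2, 1.2]
gripper_width: 0.175
```

```bash
python3 - <<'E'
from h import *
snap('wrist','w3.png'); o=monitor.get_obs();print(o['t'],o['eef_pos'],o['tool_rot'],o['contact_force'],o['torque'])
E
```

```text
5.2167 [ 0.49445531 -0.16978247  0.08178487] [ 3.79475171e-03  3.10094644e-02  9.99511702e-01 -6.09170750e-04] [1.12889649 2.43347719 1.35743956] [ 0.39948322 -0.08370249 -0.09201244]
```

View pics/w3.png

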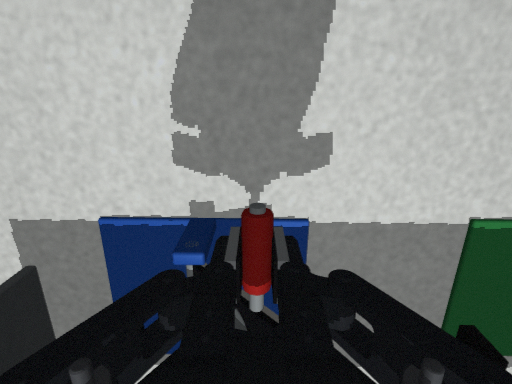

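The roller at (257,250) is held between the pads and the plate is rising. Forces are small, so I'll carry on along the arc.

Request:
jog_arm([
  {"x": 0,"y": -0.019,"z": -0.017,"wx": 0,"wy": 0,"wz": 0},
  {"x": 0,"y": -0.039,"z": -0.033,"wx": 0,"wy": 0,"wz": 0},
  {"x": 0,"y": -0.06,"z": -0.047,"wx": 0,"wy": 0,"wz": 0},
  {"x": 0,"y": -0.082,"z": -0.06,"wx": 0,"wy": 0,"wz": 0},
  {"x": 0,"y": -0.105,"z": -0.071,"wx": 0,"wy": 0,"wz": 0},
  {"x": 0,"y": -0.129,"z": -0.079,"wx": 0,"wy": 0,"wz": 0},
  {"x": 0,"y": -0.154,"z": -0.086,"wx": 0,"wy": 0,"wz": 0},
  {"x": 0,"y": -0.179,"z": -0.091,"wx": 0,"wy": 0,"wz": 0},
  {"x": 0,"y": -0.204,"z": -0.094,"wx": 0,"wy": 0,"wz": 0},
  {"x": 0,"y": -0.23,"z": -0.095,"wx": 0,"wy": 0,"wz": 0},
  {"x": 0,"y": -0.255,"z": -0.094,"wx": 0,"wy": 0,"wz": 0},
  {"x": 0,"y": -0.28,"z": -0.091,"wx": 0,"wy": 0,"wz": 0},
])

```text
t: 6.22
eef_pos: [0.4905, -0.2258, 0.0998]
tool_rot: [0.003, 0.031, 1.0, -0.0]
contact_force: [0.9, 1.6, -4.8]
gripper_width: 0.171
```

Request:
jog_arm([
  {"x": 0,"y": -0.025,"z": 0.005,"wx": 0,"wy": 0,"wz": 0},
  {"x": 0,"y": -0.05,"z": 0.012,"wx": 0,"wy": 0,"wz": 0},
  {"x": 0,"y": -0.074,"z": 0.021,"wx": 0,"wy": 0,"wz": 0},
  {"x": 0,"y": -0.097,"z": 0.032,"wx": 0,"wy": 0,"wz": 0},
  {"x": 0,"y": -0.119,"z": 0.044,"wx": 0,"wy": 0,"wz": 0},
  {"x": 0,"y": -0.14,"z": 0.058,"wx": 0,"wy": 0,"wz": 0},
  {"x": 0,"y": -0.16,"z": 0.074,"wx": 0,"wy": 0,"wz": 0},
  {"x": 0,"y": -0.179,"z": 0.091,"wx": 0,"wy": 0,"wz": 0},
  {"x": 0,"y": -0.196,"z": 0.11,"wx": 0,"wy": 0,"wz": 0},
  {"x": 0,"y": -0.212,"z": 0.13,"wx": 0,"wy": 0,"wz": 0},
  {"x": 0,"y": -0.226,"z": 0.151,"wx": 0,"wy": 0,"wz": 0},
  {"x": 0,"y": -0.239,"z": 0.174,"wx": 0,"wy": 0,"wz": 0},
])

```text
t: 7.22
eef_pos: [0.4872, -0.2735, 0.0643]
tool_rot: [0.003, 0.031, 1.0, -0.0]
contact_force: [-3.0, 2.9, -2.0]
gripper_width: 0.174
```

Request:
jog_arm([
  {"x": 0,"y": -0.011,"z": 0.023,"wx": 0,"wy": 0,"wz": 0},
  {"x": 0,"y": -0.019,"z": 0.047,"wx": 0,"wy": 0,"wz": 0},
  {"x": 0,"y": -0.026,"z": 0.071,"wx": 0,"wy": 0,"wz": 0},
  {"x": 0,"y": -0.031,"z": 0.096,"wx": 0,"wy": 0,"wz": 0},
  {"x": 0,"y": -0.034,"z": 0.12,"wx": 0,"wy": 0,"wz": 0},
  {"x": 0,"y": -0.035,"z": 0.138,"wx": 0,"wy": 0,"wz": 0},
  {"x": 0,"y": -0.035,"z": 0.143,"wx": 0,"wy": 0,"wz": 0},
  {"x": 0,"y": -0.035,"z": 0.143,"wx": 0,"wy": 0,"wz": 0},
])

```text
t: 7.88
eef_pos: [0.4867, -0.2802, 0.0355]
tool_rot: [0.002, 0.031, 1.0, 0.0]
contact_force: [-2.2, 4.1, -0.0]
gripper_width: 0.178
```

```bash
python3 - <<'E'
from h import *
snap('wrist','w4.png'); o=monitor.get_obs();print(o['t'],o['eef_pos'],o['contact_force'],o['torque'])
E
```

```text
7.9333 [ 0.48667039 -0.28013879  0.03558932] [-1.85052038  4.58633634 -1.27129131] [ 0.88470979  0.6009272  -0.09347334]
```

View pics/w4.png

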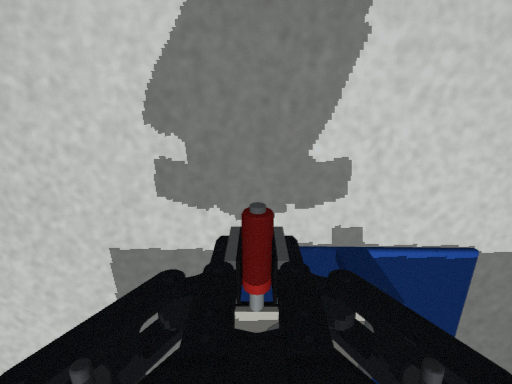

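The roller at (257,250) is now on the right side, and the plate's white face shows below it at row 315. I'll let go.

Request:
jog_arm([
  {"x": 0,"y": 0,"z": 0,"wx": 0,"wy": 0,"wz": 0},
  {"x": 0,"y": 0,"z": 0,"wx": 0,"wy": 0,"wz": 0},
  {"x": 0,"y": 0,"z": 0,"wx": 0,"wy": 0,"wz": 0},
  {"x": 0,"y": 0,"z": 0,"wx": 0,"wy": 0,"wz": 0},
  {"x": 0,"y": 0,"z": 0,"wx": 0,"wy": 0,"wz": 0},
  {"x": 0,"y": 0,"z": 0,"wx": 0,"wy": 0,"wz": 0},
], hand=0.3)

```text
t: 8.43
eef_pos: [0.487, -0.2806, 0.0358]
tool_rot: [0.003, 0.031, 1.0, -0.0]
contact_force: [-0.6, -0.3, 0.3]
gripper_width: 0.653
```

Request:
jog_arm([
  {"x": 0,"y": 0,"z": -0.1,"wx": 0,"wy": 0,"wz": 0},
  {"x": 0.02,"y": 0,"z": -0.2,"wx": 0,"wy": 0,"wz": 0},
  {"x": 0.04,"y": 0,"z": -0.3,"wx": 0,"wy": 0,"wz": 0},
  {"x": 0.05,"y": 0,"z": -0.45,"wx": 0,"wy": 0,"wz": 0},
  {"x": 0.05,"y": 0,"z": -0.6,"wx": 0,"wy": 0,"wz": 0},
  {"x": 0.05,"y": 0,"z": -0.75,"wx": 0,"wy": 0,"wz": 0},
  {"x": 0.05,"y": 0,"z": -0.9,"wx": 0,"wy": 0,"wz": 0},
  {"x": 0.05,"y": 0,"z": -0.9,"wx": 0,"wy": 0,"wz": 0},
  {"x": 0.05,"y": 0,"z": -0.9,"wx": 0,"wy": 0,"wz": 0},
])

```text
t: 9.18
eef_pos: [0.477, -0.2805, 0.2176]
tool_rot: [0.005, 0.031, 1.0, -0.001]
contact_force: [-1.1, 0.1, -1.1]
gripper_width: 0.652
```

```bash
python3 - <<'E'
from axis import *
im=snap('wrist','w5.png'); o=monitor.get_obs();print(o['t'],o['eef_pos'],o['contact_force'],o['gripper_width'])
s=snap('scene','s5.png');t=snap('top','t5.png')
for n in ['wrist','scene','top']:
    p=finder.place_of(n,'blue_grip')
    for x in p[:2]: print(n,x,onz(n,x['location'],.05).round(4))
red('scene',s,(341,195));red('top',t,(171,228))
a=[cv2.resize(cv2.imread('pics/'+f),(400,300)) for f in ['w5.png','s5.png','t5.png','top1.png']]
cv2.imwrite('pics/end.png',np.vstack([np.hstack(a[:2]),np.hstack(a[2:])]))
E
```

```text
9.2333 [ 0.47605532 -0.27986877  0.21594522] [-0.36916833  0.37575473 -0.25992606] 0.6509250015546482
wrist {'location': [258.5, 173.2], 'confidence': 0.64} [ 0.4813 -0.2783  0.05  ]
scene {'location': [174.1, 42.5], 'confidence': 0.49} [ 0.4809 -0.2751  0.05  ]
top {'location': [415.7, 255.8], 'confidence': 0.95} [ 0.4805 -0.2752  0.05  ]
scene 141 mean [0.5145 0.1705] yaw deg -4.2 len 0.042 331 349 186 204
top 135 mean [0.5154 0.1684] yaw deg -3.9 len 0.04 167 175 219 241
```

View pics/end.png

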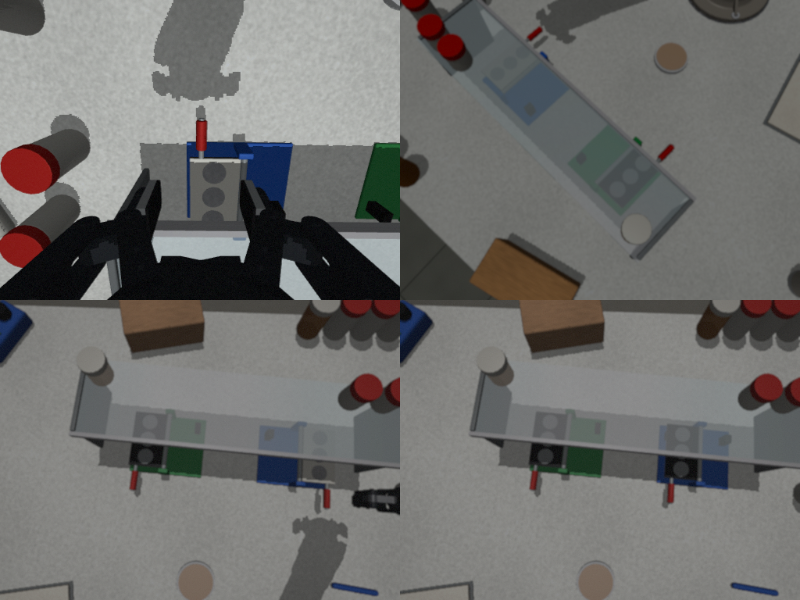

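The white face is up on the right, with its roller at wrist pixel (258,173). The green plate hasn't moved. I'll hold for a second to let the plate settle, then check its height.

Request:
jog_arm([
  {"x": 0.1,"y": 0,"z": 0,"wx": 0,"wy": 0,"wz": 0},
  {"x": 0.1,"y": 0,"z": 0,"wx": 0,"wy": 0,"wz": 0},
  {"x": 0.1,"y": 0,"z": 0,"wx": 0,"wy": 0,"wz": 0},
  {"x": 0.1,"y": 0,"z": 0,"wx": 0,"wy": 0,"wz": 0},
  {"x": 0.1,"y": 0,"z": 0,"wx": 0,"wy": 0,"wz": 0},
  {"x": 0.1,"y": 0,"z": 0,"wx": 0,"wy": 0,"wz": 0},
  {"x": 0.1,"y": 0,"z": 0,"wx": 0,"wy": 0,"wz": 0},
  {"x": 0.1,"y": 0,"z": 0,"wx": 0,"wy": 0,"wz": 0},
  {"x": 0.1,"y": 0,"z": 0,"wx": 0,"wy": 0,"wz": 0},
  {"x": 0.1,"y": 0,"z": 0,"wx": 0,"wy": 0,"wz": 0},
  {"x": 0.1,"y": 0,"z": 0,"wx": 0,"wy": 0,"wz": 0},
  {"x": 0.1,"y": 0,"z": 0,"wx": 0,"wy": 0,"wz": 0},
])

```text
t: 10.48
eef_pos: [0.4554, -0.2783, 0.2144]
tool_rot: [0.002, 0.031, 1.0, 0.0]
contact_force: [0.1, -0.2, 0.4]
gripper_width: 0.648
```

```bash
python3 - <<'E'
from axis import *
A=np.zeros((3,3));b=np.zeros(3)
for n in ['wrist','scene','top']:
    im=snap(n,n+'6.png'); p=finder.place_of(n,'blue_grip')[0]; uv=p['location']
    red(n,im,uv,r=45 if n=='wrist' else 16); o,d=ray(n,uv); d/=np.linalg.norm(d);M=np.eye(3)-np.outer(d,d);A+=M;b+=M@o
    print(n,p)
    if n!='wrist':
        q=cv2.imread(f'pics/{n}{5 if 0 else 6}.png').astype(int);r=cv2.imread(f'pics/{n[0]}5.png').astype(int);c=[int(x) for x in uv];print('change',abs(q-r)[c[1]-12:c[1]+12,c[0]-12:c[0]+12].max())
print(np.linalg.solve(A,b),monitor.get_obs()['contact_force'])
E
```

```text
wrist 470 mean [ 0.4856 -0.2813] yaw deg -3.9 len 0.045 250 263 175 212
wrist {'location': [257.2, 192.5], 'confidence': 0.9}
scene 121 mean [ 0.4834 -0.2777] yaw deg -3.1 len 0.042 164 181 35 50
scene {'location': [172.1, 41.2], 'confidence': 0.69}
change 47
top 149 mean [ 0.4846 -0.2793] yaw deg -4.7 len 0.04 415 421 243 265
top {'location': [414.4, 256.8], 'confidence': 0.73}
change 12
[ 0.48148865 -0.27781009  0.04989443] [ 0.48449762 -0.74548521 -0.32008091]
```

Triangulation puts the grip 50 mm above the table at (0.48, -0.28), so the plate is flat at its end stop. I'll hand the job in.

```bash
python3 -c "
from station import bot;print(bot.hand_in())"
```

```text
the job is handed in; nothing more can be done
None
```

I turned the plate on the blue stand over by its roller, so it lies flat with the white side up. I then let go, raised the gripper clear and handed the job in at about 11 s of the 40 s allowed.

- **Blue plate:** the last check, using all three cameras, put its roller at about (0.481, -0.278, 0.050), where the end stop should put it. The white face showed in the wrist picture.
- **Green plate:** its roller was in the same place before and after, to within 1 mm.
- **Shelf:** the force readings I took during the turn stayed under about 7 N. I saw no sign of a bump, though I only read the force between moves, not continuously.
- **Disagreements:** the cameras' estimates of the final roller position differed by up to about 4 mm. Over the last second, the scene view changed a little around the roller (47 of 255 levels). I took that for the moving arm and its shadow but did not confirm it; the top view hardly changed (12 levels).

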